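Torque the arbor nut with the click wrench and park it

ROBOT

A 7-joint arm with a two-finger parallel gripper is mounted at the origin on the work surface. World frame = base frame: x ahead of the robot, y to its left, z up, the work surface at z = 0. Lengths are in m, angles in rad, forces in N, time in s.
With the tool pointing down it reaches from about 0.4 to 0.85 m from the base axis. Payload 4.5 kg.
Tool frame: the origin (TCP) lies at the very end of the fingers, on their centre line; the grasp point (between the pads) lies 19 mm behind it; z points along the fingers, y is the direction in which the jaws open and shut (so a half turn about z gives the same grasp; the last joint's range is limited). The gripper opens to 85 mm and grips with 20 to 120 N. Pads are 22 mm wide; open, the fingers measure 114 mm over their backs; the gripper's body (76 mm by 85 mm) begins 54 mm behind the grasp point. The pads swing forward as they close: fully open they stand 13 mm farther back than shut.
Start: joints at [1.289, 0.689, -0.195, 1.565, 0.157, 0.902, -0.215], TCP at [0.194, -0.594, 0.198] pointing down, gripper open.
Joint ranges: [-3.01, 3.01], [-0.46, 2.08], [-1.47, 1.51], [0.13, 2.56], [-1, 4.14], [0.04, 2.09], [-2.66, 2.66]. Speed limits (rad/s): [2.57, 2.57, 3.14, 3.14, 3.14, 3.14, 3.14].

INTERFACE

Orientations are given as a unit quaternion [x, y, z, w].
In Python, from bench import ctrl gives the robot as it stands. The module is installed in compiled form; this text tells all that it offers.
- The arm moves only by the shell command python3 -m inch 'ROWS' [FORCE]. ROWS is JSON, a list of rows, each a list of 7 numbers: the shift along the tool's x, y, z as a fraction of full scale, then the turn, a rotation vector about the tool's x, y, z as a fraction of full scale, then the opening, from 0 (shut) to 1 (fully open). In form: [[dx, dy, dz, ax, ay, az, fingers], ...]. A call has 1 to 20 rows; each row shifts and turns the pose as measured when the row begins, along the tool's axes as they then stand; what a row does not reach is not made up. Full scale, the value 1, is 0.4 m for a shift and 45 degrees for a turn. A row lasts 1/10 s, in which the tool goes at most 50 mm and 8.59 degrees, less where a joint would pass 70% of its speed; a pose out of reach is approached as far as the arm can. A call with a number of a shift or a turn outside -1 to 1 is refused whole. A call with a gripper value outside its range is refused whole. The fingers move at their own pace and stop on an object; FORCE is the grip in N (left out, the last holds). Time passes only in rows, so rows that do not move let the fingers close. It gives the time, the measured TCP pose, the force and the opening at its end, in the units of the state.
- ctrl.observe(): the state, without advancing time (a new reading comes with each control period).
- ctrl.grab_frame(name): name is "scene" or "top" or "wrist"; returns a dict with "pixels" (420x560x3 uint8, red, green, blue), "vfov" (degrees; the focal length in pixels is half the picture's height over the tangent of half this angle, whatever the lens; pixels are square), "cx", "cy" (the principal point, pixels), "rvec" (rotation vector, rad) and "tvec" (3), from world to camera coordinates, as OpenCV has them; the wrist camera has in their place "mount" (4x4, takes a point from camera to tool coordinates, whose origin is the TCP and whose axes are the flange's). Camera axes: x right, y down, z forward; pixel columns grow to the right and rows downward; lengths in m; the calibration is good to about 2 mm. A picture is of the moment at which its call begins: read the wrist's pose just before it. There is no depth.
- ctrl.finish_job(): hands the job in, once; it reports no verdict.
Trained networks look in a picture, given as the dict that the camera call returned (one of the last four; its "shot" number tells which), for a name from the list of things; names that differ only in an ending like _2 or _b are one class to them, and where a whole thing is asked for, a point or a joint stands for the part that bears it (a point fixed in the world has none). Each returns a list of dicts, best first, with "confidence" (0 to 1); they miss things now and then, are a little off and sometimes report something else, mostly with a low value. They report only what shows in the picture. A call takes as long as a camera call.
- ctrl.regions_of(picture, name): "mask" (420x560 bool, what is visible of it) and "rect" ([centre column, centre row, width, height] in pixels, round what is visible of it).
- ctrl.place_of(picture, name): "xy" ([column, row] in pixels: a listed point, or the origin of a listed thing).
The state is a dict: "time_s": time; "joints": joint angles; "qd": joint speeds; "tau": joint torques, N m; "position": TCP position; "eef_rot": TCP orientation; "ft_force": force on the tool from outside, world axes, zero at the start; "torque": the same for the moment, N m; "grip_width": finger opening in m.
Only numpy, scipy, OpenCV 4.12 (cv2) and the standard library are available. Lean on these libraries where they do the work, as an engineer would, in place of code of your own. Each camera call takes 0.05 s, during which the arm holds its last target.

TASK

Tighten the arbor nut of the gear tester: swing the click wrench by its dark grip, clockwise as seen from above, until the wrench's hinge clearly breaks over, and stop there; do not force the wrench on against the end of its hinge, which over-torques the arbor. Then swing the wrench back the other way until the pale band on its shank lies over the green rest pad, and let go of it so that it stays there, straight again. Leave the loose parts on the board where they are.

Things in the scene. Friction and masses are not known exactly. Their poses are not given: they have to be found in the camera images.
- tester: The gear tester: grey-green cast plate 230 x 170 mm, bolted down, top 22 mm above the table; origin on the arbor axis at its underside, z up. A bronze worm wheel sits under the wrench head; a gearbox with a steel crank stands on its +x side (away from the robot). The wrench lies on its -x side.
- arbor (a point): Point on the vertical axis of the arbor and nut, at the mid-height of the wrench handle (108 mm above the table). The wrench's chrome ratchet head (44 mm across, top 125 mm above the table) sits on it for good; the whole wrench swings about this axis. The ratchet lets it swing back without loosening the nut.
- hinge (a point): Break-over hinge pin of the wrench (black, 22 mm across), 30 mm out from the arbor axis. Swinging takes about 1.5 N at the grip's centre either way. Clockwise, after 0.3 to 0.8 rad (differing every time, not to be seen), the nut comes home and the force climbs over some 12 mm to about 10 N, where it breaks over (at 6 to 9 N if a tight grip also twists the handle).
- grip (a point): Centre of the wrench's dark grip, 160 mm out from the arbor axis, 108 mm above the table. The grip is a level bar 24 mm wide, 26 mm high, 100 mm long (120 to 220 mm from the arbor axis), free to be pinched from above; under it lie only the tester's plate and the board. The point's -x axis points out along the handle.
- band (a point): Centre of the pale cream band (18 mm square, 14 mm long) around the wrench's dark steel shank, 105 mm out from the arbor axis, 108 mm above the table.
- rest_pad (a point): Centre of the top of the green round rest pad (28 mm across, top 92 mm above the table, on a post of the tester), 105 mm from the arbor axis, just below the height at which the wrench swings. Parked, the cream band is straight above it; the wrench passes over it without touching.
- click (a joint): Break-over hinge of the wrench: 0 rad = handle straight, 0.14 rad = end of the hinge's travel. At 0 until about 10 N is applied at the grip, then it gives way clockwise under a nearly steady 10 to 11 N, the force no longer climbing; more than 0.05 rad is a clear break-over. It springs straight by itself when the load is taken off. Past the end of its travel the force climbs again.
- arbor_twist (a joint): Spring twist of the arbor with the bronze worm wheel and its yellow pointer, rad, positive clockwise: it shows the torque on the nut, 20 N m per rad. 0 = no load, about 0.08 at the moment of break-over; above 0.115 (2.3 N m, 14 N at the grip) the arbor is over-torqued.
- worm_wheel_c (a point): Bystander: spare greenish bronze worm wheel lying flat, 60 mm across, 20 mm high; its centre.
- ring_gauge_c (a point): Bystander: chrome ring gauge lying flat, 68 mm outside, 40 mm inside, 16 mm high; its centre.
- race_c (a point): Bystander: cream ceramic bearing race lying flat, 52 mm outside, 36 mm inside, 14 mm high; its centre.
- puller_c (a point): Bystander: small black two-jaw gear puller lying flat, about 125 x 90 x 30 mm; centre of its crossbar.
- spindle_blank_c (a point): Bystander: upright steel pin 24 mm across, 55 mm high; its centre.

How it is judged:
By the outcome, as a careful person would: the job done as asked, in the order asked, and still so for the second after the job is handed in, with the robot touching nothing.
It also fails if it takes over 59 s, if anything falls off the work surface, if the arm or the gripper's body presses on something with over 40 N, if the wrist force passes 120 N, or if a joint passes its speed limit or range.

## Working session

There is one attempt and no reset: what is moved stays moved. The work goes in short steps, Python scripts to look and compute and a shell command to move; the robot and the scene stay as the last step left them, time stands still between calls to the robot, and variables do not carry over. Pictures are saved under pics/ and viewed, and the job is handed in when it is done.

```bash
ls; mkdir -p pics
cat > h.py <<'E'
import numpy as np, cv2
from scipy.spatial.transform import Rotation as R
from bench import ctrl
def cam(f,st=None):
    h=f["pixels"].shape[0]; fl=h/2/np.tan(np.radians(f["vfov"])/2)
    if "rvec" in f:
        M=R.from_rotvec(np.ravel(f["rvec"])).as_matrix(); t=np.ravel(f["tvec"])
        return fl,f["cx"],f["cy"],M.T,-M.T@t
    T=np.eye(4); T[:3,:3]=R.from_quat(st["eef_rot"]).as_matrix(); T[:3,3]=st["position"]
    T=T@np.array(f["mount"]); return fl,f["cx"],f["cy"],T[:3,:3],T[:3,3]
def ray(c,xy):
    fl,cx,cy,A,o=c; d=A@np.array([(xy[0]-cx)/fl,(xy[1]-cy)/fl,1]); return o,d/np.linalg.norm(d)
def atz(c,xy,z):
    o,d=ray(c,xy); return o+d*(z-o[2])/d[2]
def tri(rs):
    S=np.zeros((3,3));b=np.zeros(3)
    for o,d in rs:
        P=np.eye(3)-np.outer(d,d);S+=P;b+=P@o
    return np.linalg.solve(S,b)
def proj(c,p):
    fl,cx,cy,A,o=c; q=A.T@(np.array(p)-o); return [cx+fl*q[0]/q[2],cy+fl*q[1]/q[2]]
def save(f,n): cv2.imwrite("pics/"+n+".png",f["pixels"][:,:,::-1])
E
cat > look.py <<'E'
import sys
from h import *
tag=sys.argv[1]; cams=sys.argv[2].split(","); names=sys.argv[3].split(",")
st=ctrl.observe(); res={}
for cn in cams:
    st=ctrl.observe(); f=ctrl.grab_frame(cn); save(f,tag+"_"+cn); c=cam(f,st)
    for n in names:
        r=ctrl.place_of(f,n)[:2]
        print(cn,n,[(np.round(x["xy"],1).tolist(),round(x["confidence"],2)) for x in r])
        if r: res.setdefault(n,[]).append((c,r[0]["xy"]))
for n,l in res.items():
    if len(l)>1:
        p=tri([ray(c,x) for c,x in l]); print(n,"tri",p.round(4),"resid px",[np.round(np.subtract(proj(c,p),x),1).tolist() for c,x in l])
    print("   at z=.108",[atz(c,x,.108).round(4).tolist() for c,x in l])
st=ctrl.observe(); print(st["time_s"],np.round(st["position"],4),np.round(R.from_quat(st["eef_rot"]).as_matrix(),3).tolist(),np.round(st["ft_force"],2),st["grip_width"],np.round(st["joints"],3))
E
python3 look.py a scene,top,wrist arbor,hinge,grip,band,rest_pad,tester,puller_c,race_c,ring_gauge_c,worm_wheel_c,spindle_blank_c
```

```text
pics
scene arbor [([264.0, 232.0], 0.7), ([444.0, 219.5], 0.59)]
scene hinge []
scene grip [([259.2, 192.0], 0.72), ([258.4, 266.4], 0.22)]
scene band [([256.7, 203.5], 0.74)]
scene rest_pad [([255.5, 208.8], 0.64)]
scene tester [([262.8, 265.6], 0.73)]
scene puller_c [([189.3, 246.0], 0.97)]
scene race_c [([180.2, 205.0], 0.57)]
scene ring_gauge_c [([390.1, 208.5], 0.62), ([261.6, 234.4], 0.56)]
scene worm_wheel_c [([382.3, 277.4], 0.79), ([265.2, 234.5], 0.42)]
scene spindle_blank_c [([442.5, 219.1], 0.75)]
top arbor [([271.6, 170.8], 0.89)]
top hinge [([280.2, 178.8], 0.74)]
top grip [([308.7, 228.7], 0.95)]
top band [([299.4, 204.6], 0.77)]
top rest_pad [([274.6, 178.2], 0.31)]
top tester [([274.9, 178.2], 0.68)]
top puller_c [([342.7, 160.9], 0.71)]
top race_c [([391.6, 206.1], 0.72), ([140.9, 306.0], 0.47)]
top ring_gauge_c [([298.8, 204.0], 0.34)]
top worm_wheel_c [([171.4, 206.6], 0.62)]
top spindle_blank_c [([137.2, 305.6], 0.41)]
wrist arbor []
wrist hinge []
wrist grip []
wrist band []
wrist rest_pad []
wrist tester []
wrist puller_c []
wrist race_c []
wrist ring_gauge_c [
[... 953 characters left out ...]
6754, -0.1511, 0.108], [0.5812, -0.2127, 0.108]]
ring_gauge_c tri [0.5616 0.1568 0.1685] resid px [[-68.0, -17.3], [-64.7, 10.4]]
   at z=.108 [[0.4802, 0.2921, 0.108], [0.5934, 0.0074, 0.108]]
worm_wheel_c tri [0.6144 0.3248 0.0272] resid px [[0.4, 0.0], [0.3, -0.1]]
   at z=.108 [[0.6899, 0.3358, 0.108], [0.5969, 0.3099, 0.108]]
spindle_blank_c tri [0.3706 0.4043 0.0337] resid px [[0.5, -0.0], [0.5, -0.1]]
   at z=.108 [[0.4678, 0.4053, 0.108], [0.3679, 0.3866, 0.108]]
   at z=.108 [[0.6566, 0.0496, 0.108]]
1.8 [ 0.1941 -0.5941  0.198 ] [[0.951, 0.311, -0.0], [0.311, -0.951, 0.0], [-0.0, -0.0, -1.0]] [-0.62 -0.47  0.21] 0.08525491538952974 [ 1.289  0.689 -0.195  1.565  0.157  0.903 -0.215]
```

View images.

Run:
```python
import cv2
a=cv2.imread("pics/a_top.png");b=cv2.imread("pics/a_scene.png")
cv2.imwrite("pics/a_top2.png",cv2.resize(a[100:340,110:430],None,fx=2.5,fy=2.5,interpolation=3))
cv2.imwrite("pics/a_sc2.png",cv2.resize(b[130:330,130:450],None,fx=2.5,fy=2.5,interpolation=3))
```

```text
(no output)
```

View pics/a_top2.png

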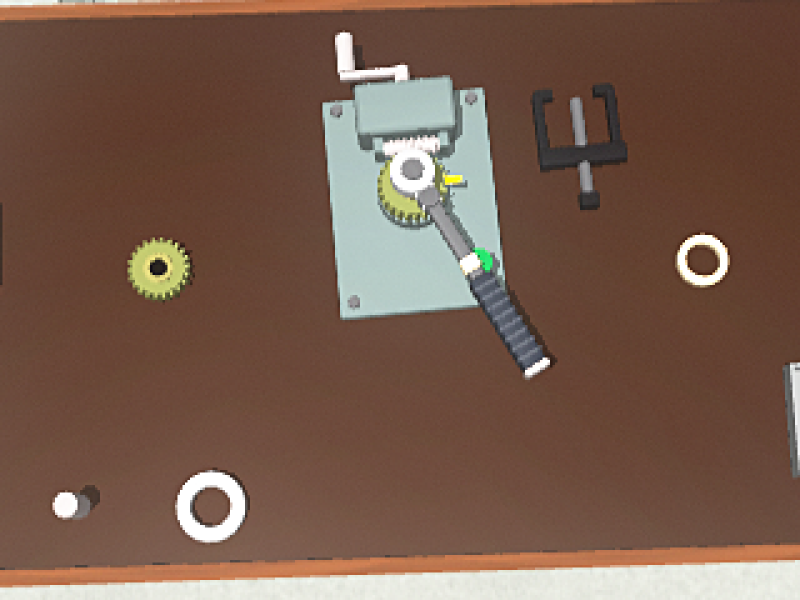

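View pics/a_sc2.png

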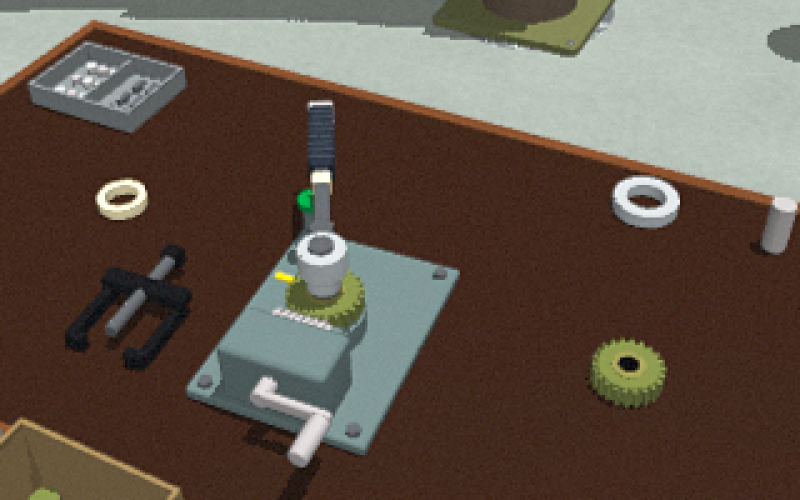

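```bash
python3 -m inch '[[0.096,-0.08,0,0,0,0,1],[0.096,-0.08,0,0,0,0,1],[0.096,-0.08,0,0,0,0,1],[0.096,-0.08,0,0,0,0,1],[0.096,-0.08,0,0,0,0,1],[0.096,-0.08,0,0,0,0,1],[0.096,-0.08,0,0,0,0,1],[0.096,-0.08,0,0,0,0,1],[0.096,-0.08,0,0,0,0,1],[0.096,-0.08,0,0,0,0,1],[0.096,-0.08,0,0,0,0,1],[0.096,-0.08,0,0,0,0,1]]'
```

```text
time_s: 3.0
position: [0.516, -0.0946, 0.1959]
eef_rot: [0.989, 0.148, 0.001, 0.006]
ft_force: [1.3, -0.4, -0.1]
grip_width: 0.0855
```

```bash
python3 -m inch '[[0.064,-0.069,0,0,0,0,1],[0.064,-0.069,0,0,0,0,1],[0,0,0,0,0,-0.14,1],[0,0,0,0,0,-0.14,1],[0,0,0,0,0,-0.14,1],[0,0,0,0,0,0,1]]'
python3 look.py b top,wrist band,grip
```

```text
time_s: 3.6
position: [0.5559, -0.0096, 0.1961]
eef_rot: [0.946, 0.323, 0.005, 0.004]
ft_force: [-0.0, -0.2, -0.1]
grip_width: 0.0853
top band [([301.4, 204.4], 0.75)]
top grip [([310.4, 227.5], 0.64)]
wrist band [([291.4, 154.6], 0.94)]
wrist grip [([280.2, 225.0], 0.67)]
band tri [0.5901 0.0055 0.1151] resid px [[-1.6, 0.3], [4.8, 2.7]]
   at z=.108 [[0.5923, 0.0013, 0.108], [0.5889, 0.0087, 0.108]]
grip tri [ 0.538 -0.019  0.097] resid px [[0.3, -0.1], [-0.8, -0.3]]
   at z=.108 [[0.536, -0.0176, 0.108], [0.5411, -0.0175, 0.108]]
3.9 [ 0.5557 -0.0102  0.1961] [[0.793, 0.609, 0.012], [0.609, -0.793, -0.005], [0.007, 0.011, -1.0]] [ 0.09  0.19 -0.48] 0.08515523849517072 [ 0.062  0.596 -0.213  1.792  0.182  0.761 -1.162]
```

View pics/b_wrist.png

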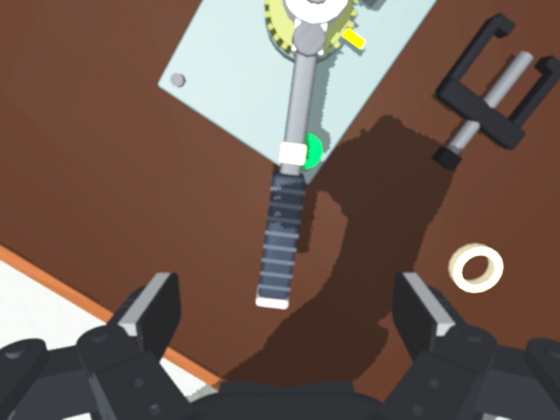

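View pics/b_top.png

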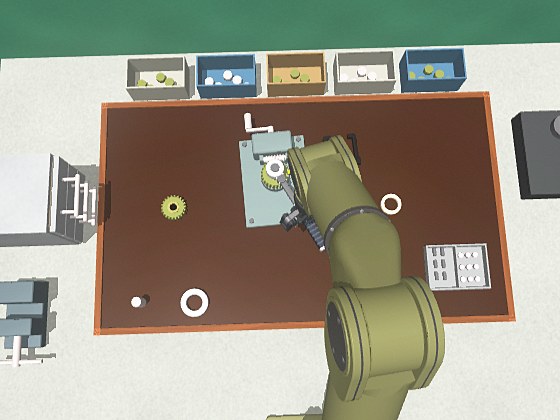

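```bash
cat > pts.py <<'E'
from h import *
st=ctrl.observe(); f=ctrl.grab_frame("wrist"); c=cam(f,st)
for n,xy,z in [("hinge",(309,38),.119),("band",(292,154),.117),("grip",(281,236),.121),("end",(272,299),.121),("g0",(289.5,175),.121)]:
    print(n,atz(c,xy,z).round(4))
p=f["pixels"].astype(int); m=(p[...,1]>140)&(p[...,0]<80)&(p[...,2]<120)
m[:100]=0;ys,xs=np.nonzero(m); print(len(xs),xs.min(),xs.max(),ys.min(),ys.max())
q=np.stack([xs,ys],1)
(cx,cy),r=cv2.minEnclosingCircle(q.astype(np.float32)); print(cx,cy,r)
W=np.array([atz(c,x,.092)[:2] for x in q])
# right boundary fit: circle radius 14mm
from scipy.optimize import least_squares
b=np.array([atz(c,(xs[ys==y].max()+.5,y),.092)[:2] for y in np.unique(ys)])
s=least_squares(lambda k:np.hypot(*(b-k).T)-.014,W.mean(0)-[-.005,0],loss="soft_l1",f_scale=.001); print("pad",s.x,s.fun.round(4))
ar=np.array([.676,.07])
for k in (s.x,atz(c,(292,154),.117)[:2],atz(c,(272,299),.121)[:2]): d=k-ar; print(np.hypot(*d),np.degrees(np.arctan2(d[1],d[0])))
E
python3 pts.py
```

```text
hinge [0.6555 0.0462 0.119 ]
band [0.5902 0.0093 0.117 ]
grip [ 0.538  -0.0207  0.121 ]
end [ 0.4924 -0.0467  0.121 ]
g0 [0.5778 0.0021 0.121 ]
98 302 310 133 168
306.0 150.5 17.614013671875
pad [ 0.60750483 -0.01105659] [ 0.0038  0.0033  0.0028  0.0024  0.002   0.0016  0.0005  0.0002 -0.0002
 -0.0005 -0.0007 -0.001  -0.0011 -0.0013 -0.0021 -0.0014 -0.0014 -0.0006
 -0.0005 -0.0012 -0.001  -0.0008 -0.0005 -0.0002  0.0001  0.0012  0.0022
  0.0061  0.0066  0.0071  0.0071]
0.10612143140996096 -130.19878038646104
0.1050911870341576 -144.74229970849126
0.2175375542584607 -147.55751802735625
```

```bash
cat > pts2.py <<'E'
from h import *
f=ctrl.grab_frame("top"); c=cam(f)
for n,xy,z in [("arbor",(275.2,168),.125),("hinge",(281.6,178.8),.119),("band",(298,205.6),.117),("end",(325,246.5),.121),("pad",(304,204),.092)]:
    print("top",n,atz(c,xy,z).round(4))
print("top cam",c[4])
s=ctrl.grab_frame("scene"); k=cam(s); print("scene cam",k[4])
for n,xy,z in [("arbor",(130+322/2.5,130+244/2.5),.125),("band",(130+321/2.5,130+176/2.5),.117),("end",(130+320/2.5,130+103/2.5),.121)]:
    print("scene",n,atz(k,xy,z).round(4))
st=ctrl.observe(); f=ctrl.grab_frame("wrist"); c=cam(f,st)
hsv=cv2.cvtColor(f["pixels"],cv2.COLOR_RGB2HSV)
m=(hsv[...,0]>50)&(hsv[...,0]<80)&(hsv[...,1]>150)&(hsv[...,2]>80); m[:100]=0; m[200:]=0
ys,xs=np.nonzero(m); print(len(xs),xs.min(),xs.max(),ys.min(),ys.max())
from scipy.optimize import least_squares
b=np.array([atz(c,(xs[ys==y].max()+.5,y),.092)[:2] for y in np.unique(ys)])
s=least_squares(lambda k:np.hypot(*(b-k).T)-.014,b.mean(0)+[0,.014],loss="soft_l1",f_scale=.001); print("pad",s.x,s.fun.round(4))
print(np.array(f["mount"]).round(3).tolist(), c[4])
print("arbor wrist", proj(c,(.676,.07,.125)), proj(c,(.6815,.0612,.125)))
E
python3 pts2.py
```

```text
top arbor [0.6791 0.0608 0.125 ]
top hinge [0.6537 0.0464 0.119 ]
top band [0.5877 0.0099 0.117 ]
top end [ 0.4882 -0.0486  0.121 ]
top pad [ 0.5964 -0.0058  0.092 ]
top cam [0.32658466 0.06402923 1.37241497]
scene cam [1.25005357 0.42308238 0.71007639]
scene arbor [0.6826 0.0649 0.125 ]
scene band [0.5919 0.0122 0.117 ]
scene end [ 0.4911 -0.0456  0.121 ]
459 302 322 133 168
pad [0.59599518 0.00137533] [-0.0002 -0.0001  0.0001 -0.0001 -0.0002 -0.0002 -0.0001  0.0001  0.0004
  0.      0.0004  0.0002 -0.0001 -0.0003  0.0003  0.0002  0.0002  0.0002
  0.0002  0.0002 -0.0004 -0.0003 -0.0008 -0.0006 -0.0003  0.     -0.0003
  0.0001 -0.0001  0.0003  0.0003  0.0003  0.0004  0.0001 -0.0003 -0.    ]
[[0.0, -0.959, -0.283, 0.071], [1.0, 0.0, 0.001, 0.0], [-0.001, -0.283, 0.959, -0.176], [0.0, 0.0, 0.0, 1.0]] [0.61026    0.03413051 0.37209103]
arbor wrist [np.float64(300.64352410188525), np.float64(-19.551878264560656)] [np.float64(317.7415595627705), np.float64(-17.57123104801687)]
```

```bash
python3 -m inch '[[-0.039,-0.005,0,0,0,0.171,1],[0,0,0,0,0,0,1],[0,0,0.07,0,0,0,1],[0,0,0.07,0,0,0,1],[0,0,0.07,0,0,0,1],[0,0,0.05,0,0,0,1],[0,0,0,0,0,0,1]]' 20
python3 look.py c wrist grip,band
```

```text
time_s: 4.8
position: [0.5499, -0.0162, 0.0905]
eef_rot: [0.965, 0.263, 0.01, 0.004]
ft_force: [-0.1, -0.2, 0.1]
grip_width: 0.0853
wrist grip [([280.4, 273.3], 0.86)]
wrist band []
   at z=.108 [[0.5433, -0.0171, 0.108]]
4.95 [ 0.552  -0.0163  0.0935] [[0.862, 0.506, 0.028], [0.507, -0.862, -0.002], [0.023, 0.016, -1.0]] [ 0.15  0.43 -0.  ] 0.08546429568601059 [ 0.024  0.736 -0.134  1.913  0.206  0.478 -1.296]
```

View pics/c_wrist.png

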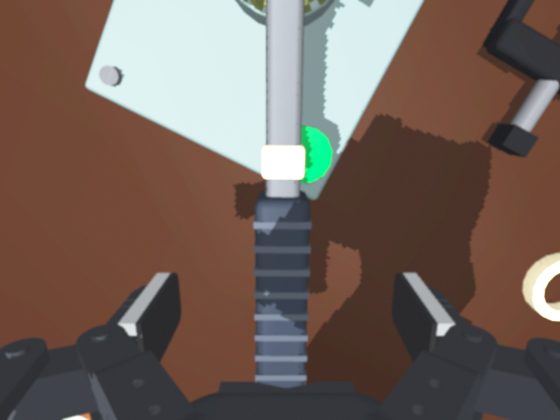

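```bash
python3 -m inch '[[-0.023,-0.002,0.022,0.02,-0.03,0,0.42],[0,0,0,0,0,0,0.42],[0,0,0,0,0,0,0.42]]' 20; python3 -c "
from h import *
s=ctrl.observe();print(s['time_s'],np.round(s['position'],4),R.from_quat(s['eef_rot']).as_matrix().round(3).tolist(),s['ft_force'],s['grip_width'])"
```

```text
time_s: 5.25
position: [0.5456, -0.0207, 0.0867]
eef_rot: [0.965, 0.263, 0.001, 0.0]
ft_force: [0.6, -0.4, 0.2]
grip_width: 0.044
5.25 [ 0.5456 -0.0207  0.0867] [[0.862, 0.507, 0.003], [0.507, -0.862, -0.0], [0.002, 0.002, -1.0]] [ 0.59443896 -0.36156136  0.22375473] 0.044006442139560405
```

```bash
cat > s.py <<'E'
from h import *
s=ctrl.observe();A=np.array([.681,.0615]);d=s['position'][:2]-A; M=R.from_quat(s['eef_rot']).as_matrix()
th=np.degrees(np.arctan2(d[1],d[0])); yaw=np.degrees(np.arctan2(M[1,0],M[0,0]))-180
t=np.array([np.cos(np.radians(th-90)),np.sin(np.radians(th-90))])
F=np.array(s['ft_force']); print(round(s['time_s'],2),'pos',np.round(s['position'],4),'r',np.hypot(*d).round(4),'th',th.round(2),'toolyaw',yaw.round(2),'z',M[:,2].round(3),'Fcw',(F[:2]@t).round(2),'Frad',(F[:2]@d/np.hypot(*d)).round(2),'Fz',F[2].round(2),'w',round(s['grip_width'],4))
E
python3 -m inch '[[0.0005,-0.02,0,0,0,0.064,0.42],[0.0005,-0.02,0,0,0,0.064,0.42],[0.0005,-0.02,0,0,0,0.064,0.42],[0.0005,-0.02,0,0,0,0.064,0.42]]'; python3 s.py
```

```text
time_s: 5.65
position: [0.5338, 0.007, 0.0885]
eef_rot: [0.987, 0.159, 0.003, 0.001]
ft_force: [0.6, -0.5, -1.4]
grip_width: 0.0358
5.65 pos [0.5338 0.007  0.0885] r 0.157 th -159.7 toolyaw -161.65 z [ 0.007 -0.001 -1.   ] Fcw -0.7 Frad -0.35 Fz -1.35 w 0.0358
```

```bash
python3 -m inch '[[-0.002,-0.02,0.003,0,-0.005,0.05,0.42],[-0.002,-0.02,0.003,0,-0.005,0.05,0.42]]'; python3 s.py
```

```text
time_s: 5.85
position: [0.5279, 0.0224, 0.0871]
eef_rot: [0.993, 0.119, 0.001, 0.001]
ft_force: [-0.2, 0.0, -0.6]
grip_width: 0.0358
5.85 pos [0.5279 0.0224 0.0871] r 0.158 th -165.67 toolyaw -166.37 z [ 0.001 -0.003 -1.   ] Fcw 0.05 Frad 0.17 Fz -0.55 w 0.0358
```

```bash
python3 -m inch '[[-0.002,-0.015,0.001,0,-0.005,0.048,0.42],[0,-0.015,0,0,0,0.048,0.42]]'; python3 s.py; python3 look.py d wrist band
```

```text
time_s: 6.05
position: [0.5248, 0.035, 0.0875]
eef_rot: [0.997, 0.08, -0.001, 0.001]
ft_force: [-0.5, 0.2, -0.1]
grip_width: 0.0358
6.05 pos [0.5248 0.035  0.0875] r 0.1584 th -170.37 toolyaw -170.82 z [-0.001 -0.003 -1.   ] Fcw 0.29 Frad 0.41 Fz -0.07 w 0.0358
wrist band [([367.6, 133.9], 0.93)]
   at z=.108 [[0.5898, 0.0102, 0.108]]
6.15 [0.5248 0.036  0.0875] [[0.987, 0.163, -0.001], [0.163, -0.987, -0.002], [-0.002, 0.002, -1.0]] [ 0.33 -0.37 -0.46] 0.035945226958810805 [-0.142  0.732 -0.026  1.965  0.045  0.446 -1.609]
```

View pics/d_wrist.png

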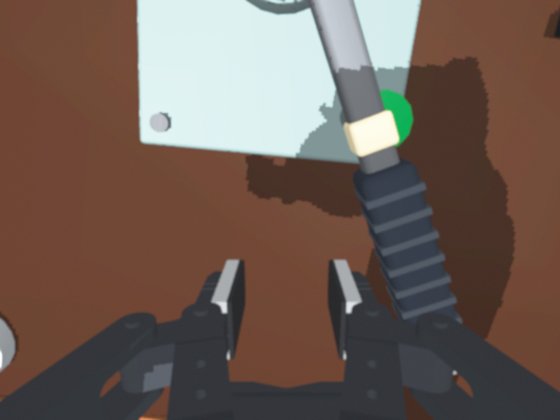

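Run:
```python
from h import *
st=ctrl.observe(); f=ctrl.grab_frame("wrist"); c=cam(f,st); print("f",c[0],c[1],c[2],c[4])
# projected pad inner tips for several z in tool
M=R.from_quat(st["eef_rot"]).as_matrix(); P=np.array(st["position"])
for zt in (0,-.01,-.02,-.03,-.04):
    print(zt,[np.round(proj(c,P+M@[x,s*.018,zt]),0).tolist() for x in(-.011,.011) for s in(-1,1)])
for z in (.095,.108,.117,.121):
    print(z,atz(c,(372,133),z).round(4))
```

```text
f 360.73670603992787 286.0754295280349 212.02759320310204 [0.5956645  0.04745159 0.2629354 ]
0 [[251.0, 268.0], [319.0, 268.0], [250.0, 228.0], [320.0, 229.0]]
-0.01 [[249.0, 276.0], [320.0, 276.0], [248.0, 235.0], [322.0, 235.0]]
-0.02 [[247.0, 286.0], [322.0, 286.0], [246.0, 243.0], [324.0, 243.0]]
-0.03 [[245.0, 296.0], [325.0, 296.0], [243.0, 251.0], [326.0, 251.0]]
-0.04 [[242.0, 308.0], [327.0, 308.0], [240.0, 261.0], [329.0, 261.0]]
0.095 [0.5901 0.0064 0.095 ]
0.108 [0.5906 0.0096 0.108 ]
0.117 [0.5909 0.0118 0.117 ]
0.121 [0.591  0.0128 0.121 ]
```

Run:
```python
import cv2
a=cv2.imread("pics/d_wrist.png")
cv2.imwrite("pics/d_w2.png",cv2.resize(a[220:420,130:450],None,fx=2.5,fy=2.5,interpolation=3))
```

```text
(no output)
```

View pics/d_w2.png

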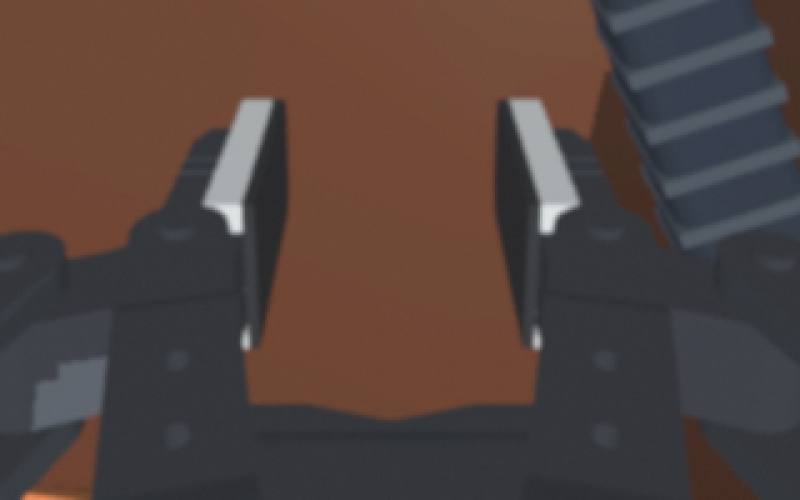

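```bash
python3 -m inch '[[0,0,-0.06,0,0,0,0.6],[0.01,0.07,0,0,0,0,0.6],[0.01,0.07,0,0,0,0,0.6],[0,0,0,0,0,-0.15,0.6],[0,0,0,0,0,-0.15,0.6],[0,0,0,0,0,-0.15,0.6],[0,0,0,0,0,0,0.6]]'; python3 s.py; python3 look.py e wrist band
```

```text
time_s: 6.9
position: [0.5442, -0.0261, 0.1141]
eef_rot: [0.965, 0.263, 0.0, 0.003]
ft_force: [-0.2, 0.2, 0.0]
grip_width: 0.0512
6.9 pos [ 0.5442 -0.0261  0.1141] r 0.1625 th -147.38 toolyaw -149.51 z [ 0.002 -0.006 -1.   ] Fcw 0.27 Frad 0.12 Fz 0.01 w 0.0512
wrist band [([268.2, 134.4], 0.97)]
   at z=.108 [[0.5897, 0.0104, 0.108]]
7.0 [ 0.5441 -0.0258  0.114 ] [[0.863, 0.505, 0.002], [0.505, -0.863, -0.006], [-0.001, 0.006, -1.0]] [0.56 0.85 0.27] 0.05150879806866224 [ 0.045  0.705 -0.144  1.893  0.189  0.555 -1.268]
```

View pics/e_wrist.png

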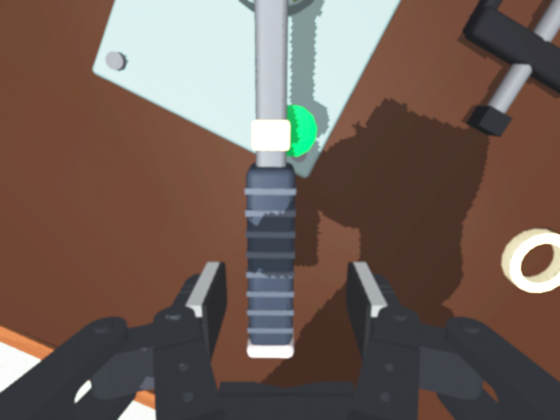

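```bash
python3 -m inch '[[0.003,-0.018,0,0,0,0,0.6],[0,0,0.04,0,0,0,0.6],[0,0,0.05,0,0,0,0.6],[0,0,0.06,0,0,0,0.6],[0,0,0,0,0,0,0.42],[0,0,0,0,0,0,0.42]]'; python3 s.py; python3 look.py f wrist band
```

```text
time_s: 7.6
position: [0.5422, -0.0154, 0.0539]
eef_rot: [0.966, 0.259, 0.002, 0.003]
ft_force: [-0.7, 0.8, 0.7]
grip_width: 0.036
7.6 pos [ 0.5422 -0.0154  0.0539] r 0.1586 th -151.02 toolyaw -149.98 z [ 0.005 -0.006 -1.   ] Fcw 1.07 Frad 0.25 Fz 0.7 w 0.036
wrist band [([292.2, 156.9], 0.94)]
   at z=.108 [[0.5907, 0.0103, 0.108]]
7.7 [ 0.5425 -0.0155  0.0543] [[0.866, 0.5, 0.006], [0.5, -0.866, -0.005], [0.002, 0.008, -1.0]] [0.11 0.34 0.5 ] 0.0361791303911579 [ 0.004  0.801 -0.108  1.938  0.211  0.408 -1.311]
```

View pics/f_wrist.png

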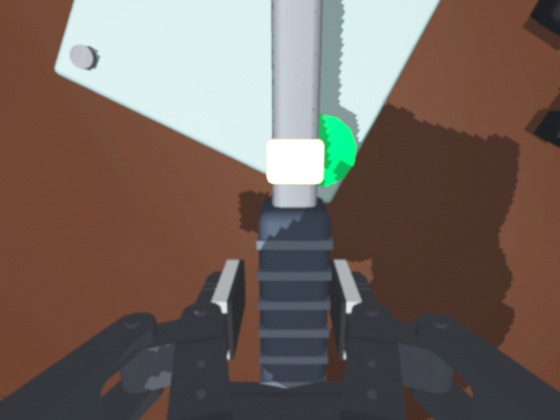

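```bash
python3 -m inch '[[0,-0.02,0.002,0,0,0.06,0.42],[0,-0.02,0.002,0,0,0.06,0.42],[0,-0.02,0.002,0,0,0.06,0.42]]'; python3 s.py
```

```text
time_s: 8.0
position: [0.5343, 0.0035, 0.055]
eef_rot: [0.983, 0.185, 0.006, 0.005]
ft_force: [0.7, -2.1, -1.0]
grip_width: 0.0355
8.0 pos [0.5343 0.0035 0.055 ] r 0.1577 th -158.43 toolyaw -158.64 z [ 0.013 -0.007 -1.   ] Fcw -2.22 Frad 0.13 Fz -0.96 w 0.0355
```

```bash
python3 -m inch '[[0,-0.02,0.002,0.007,-0.006,0.064,0.42],[0,-0.02,0.002,0.007,-0.006,0.064,0.42]]'; python3 s.py
```

```text
time_s: 8.2
position: [0.5295, 0.0179, 0.0555]
eef_rot: [0.991, 0.133, 0.001, 0.001]
ft_force: [0.2, -0.7, -0.3]
grip_width: 0.0358
8.2 pos [0.5295 0.0179 0.0555] r 0.1577 th -163.94 toolyaw -164.76 z [ 0.003 -0.001 -1.   ] Fcw -0.7 Frad -0.03 Fz -0.34 w 0.0358
```

```bash
python3 -m inch '[[0,-0.015,0.002,0,-0.002,0.048,0.42],[0,-0.015,0.002,0,-0.002,0.048,0.42]]'; python3 s.py
```

```text
time_s: 8.4
position: [0.5274, 0.0289, 0.056]
eef_rot: [0.996, 0.092, 0.001, 0.001]
ft_force: [-0.4, -1.2, 0.5]
grip_width: 0.0357
8.4 pos [0.5274 0.0289 0.056 ] r 0.157 th -168.0 toolyaw -169.41 z [ 0.002 -0.002 -1.   ] Fcw -1.12 Frad 0.64 Fz 0.52 w 0.0357
```

```bash
python3 -m inch '[[0,-0.012,0.002,0,-0.002,0.03,0.42],[0,-0.012,0.002,0,-0.002,0.03,0.42]]'; python3 s.py
```

```text
time_s: 8.6
position: [0.5261, 0.038, 0.0561]
eef_rot: [0.998, 0.067, 0.0, 0.002]
ft_force: [0.3, -2.6, 0.8]
grip_width: 0.0363
8.6 pos [0.5261 0.038  0.0561] r 0.1567 th -171.36 toolyaw -172.34 z [ 0.001 -0.004 -1.   ] Fcw -2.64 Frad 0.12 Fz 0.79 w 0.0363
```

```bash
python3 -m inch '[[0,-0.012,0.002,0,-0.002,0.03,0.42],[0,-0.012,0.002,0,-0.002,0.03,0.42]]'; python3 s.py
```

```text
time_s: 8.8
position: [0.5253, 0.0477, 0.0552]
eef_rot: [0.999, 0.041, -0.001, 0.002]
ft_force: [-0.2, -1.6, 0.6]
grip_width: 0.0359
8.8 pos [0.5253 0.0477 0.0552] r 0.1563 th -174.92 toolyaw -175.28 z [-0.001 -0.004 -1.   ] Fcw -1.62 Frad 0.33 Fz 0.57 w 0.0359
```

```bash
python3 -m inch '[[-0.002,-0.012,0.001,0,0,0.034,0.42],[-0.002,-0.012,0.001,0,0,0.034,0.42]]'; python3 s.py
```

```text
time_s: 9.0
position: [0.5244, 0.0581, 0.0547]
eef_rot: [1.0, 0.012, 0.001, 0.002]
ft_force: [0.7, -0.3, 1.8]
grip_width: 0.036
9.0 pos [0.5244 0.0581 0.0547] r 0.1567 th -178.77 toolyaw -178.6 z [ 0.001 -0.004 -1.   ] Fcw -0.3 Frad -0.69 Fz 1.81 w 0.036
```

```bash
python3 -m inch '[[-0.002,-0.012,0.001,0,0,0.034,0.42]]'; python3 s.py;  python3 -m inch '[[-0.002,-0.01,0.001,0,0,0.03,0.42]]'; python3 s.py
```

```text
time_s: 9.1
position: [0.5238, 0.0635, 0.0543]
eef_rot: [1.0, -0.002, 0.001, 0.002]
ft_force: [0.3, -0.6, 1.7]
grip_width: 0.0358
9.1 pos [0.5238 0.0635 0.0543] r 0.1572 th 179.28 toolyaw -180.26 z [ 0.002 -0.003 -1.   ] Fcw -0.55 Frad -0.27 Fz 1.67 w 0.0358
time_s: 9.2
position: [0.5233, 0.0681, 0.0538]
eef_rot: [1.0, -0.015, 0.001, 0.002]
ft_force: [0.1, -0.3, -0.7]
grip_width: 0.0355
9.2 pos [0.5233 0.0681 0.0538] r 0.1579 th 177.59 toolyaw -181.71 z [ 0.003 -0.003 -1.   ] Fcw -0.29 Frad -0.1 Fz -0.71 w 0.0355
```

```bash
python3 look.py g wrist band; python3 s.py
```

```text
wrist band [([299.2, 161.7], 0.94)]
   at z=.108 [[0.5765, 0.0616, 0.108]]
9.3 [0.5229 0.0687 0.0537] [[1.0, -0.027, 0.002], [-0.027, -1.0, -0.003], [0.002, 0.003, -1.0]] [ 1.19 -1.05 -0.44] 0.03604482354750769 [-0.243  0.794  0.037  1.984 -0.065  0.363 -1.754]
9.3 pos [0.5229 0.0687 0.0537] r 0.1583 th 177.38 toolyaw -181.57 z [ 0.002 -0.003 -1.   ] Fcw -0.99 Frad -1.24 Fz -0.44 w 0.036
```

View pics/g_wrist.png

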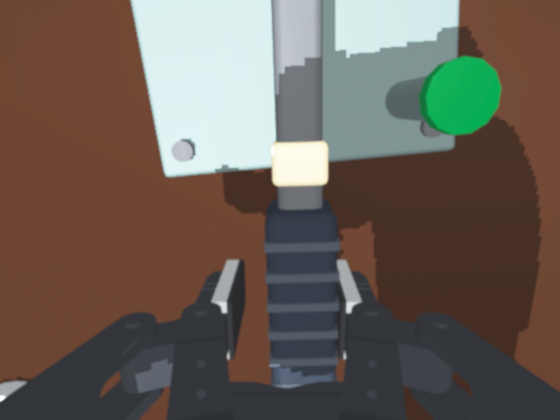

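```bash
python3 - <<'E'
from h import *
st=ctrl.observe(); f=ctrl.grab_frame("wrist"); c=cam(f,st)
hsv=cv2.cvtColor(f["pixels"],cv2.COLOR_RGB2HSV)
m=((hsv[...,0]>50)&(hsv[...,0]<80)&(hsv[...,1]>150)&(hsv[...,2]>60)).astype(np.uint8)
n,l,s,ce=cv2.connectedComponentsWithStats(m); i=1+np.argmax(s[1:,4]); print(s[i],ce[i],atz(c,ce[i],.092))
r=ctrl.place_of(f,"rest_pad")[:1]; print(r and (r[0]["xy"],atz(c,r[0]["xy"],.092)))
E
python3 -m inch '[[-0.001,-0.012,0.001,0,0,0.032,0.42]]'; python3 s.py;  python3 -m inch '[[0,-0.012,0.001,0,0,0.03,0.42]]'; python3 s.py
```

```text
[ 422   56   81   78 4918] [462.18300122  94.96116307] [0.5964307  0.00223402 0.092     ]
[]
time_s: 9.5
position: [0.5226, 0.0715, 0.0534]
eef_rot: [1.0, -0.028, 0.001, 0.002]
ft_force: [1.0, -1.5, 0.4]
grip_width: 0.0356
9.5 pos [0.5226 0.0715 0.0534] r 0.1587 th 176.4 toolyaw -183.18 z [ 0.002 -0.004 -1.   ] Fcw -1.43 Frad -1.11 Fz 0.38 w 0.0356
time_s: 9.6
position: [0.5227, 0.0762, 0.0529]
eef_rot: [0.999, -0.041, 0.001, 0.002]
ft_force: [1.0, -0.5, 0.6]
grip_width: 0.0359
9.6 pos [0.5227 0.0762 0.0529] r 0.159 th 174.68 toolyaw -184.68 z [ 0.001 -0.004 -1.   ] Fcw -0.42 Frad -1.0 Fz 0.6 w 0.0359
```

```bash
for i in 1; do python3 -m inch '[[0.001,-0.012,0,0,0,0.03,0.42]]' >/dev/null; python3 s.py;  python3 -m inch '[[0.001,-0.012,0,0,0,0.03,0.42]]'>/dev/null; python3 s.py; done
```

```text
9.7 pos [0.5231 0.0811 0.0528] r 0.1591 th 172.93 toolyaw -186.18 z [ 0.001 -0.005 -1.   ] Fcw -1.05 Frad 0.25 Fz 0.58 w 0.0355
9.8 pos [0.5237 0.0862 0.0527] r 0.1592 th 171.09 toolyaw -187.66 z [-0.    -0.005 -1.   ] Fcw -2.18 Frad 0.09 Fz 1.67 w 0.0359
```

```bash
python3 -m inch '[[0.001,-0.012,0,0,0,0.03,0.42]]' >/dev/null; python3 s.py;  python3 -m inch '[[0.001,-0.01,0,0,0,0.025,0.42]]'>/dev/null; python3 s.py
```

```text
9.9 pos [0.5244 0.0914 0.0527] r 0.1594 th 169.2 toolyaw -189.12 z [-0.001 -0.005 -1.   ] Fcw -0.73 Frad 0.27 Fz 1.55 w 0.0362
10.0 pos [0.5252 0.0959 0.0526] r 0.1595 th 167.55 toolyaw -190.34 z [-0.001 -0.005 -1.   ] Fcw -1.0 Frad 0.67 Fz 0.97 w 0.0359
```

```bash
python3 -m inch '[[0.001,-0.01,0,0,0,0.025,0.42]]' >/dev/null; python3 s.py;  python3 -m inch '[[0.001,-0.01,0,0,0,0.025,0.42]]'>/dev/null; python3 s.py
```

```text
10.1 pos [0.5261 0.1002 0.0525] r 0.1597 th 165.98 toolyaw -191.56 z [-0.002 -0.005 -1.   ] Fcw -1.54 Frad 0.28 Fz 1.16 w 0.0359
10.2 pos [0.527  0.104  0.0524] r 0.1598 th 164.55 toolyaw -192.79 z [-0.003 -0.005 -1.   ] Fcw -4.84 Frad 0.53 Fz 1.91 w 0.0358
```

```bash
python3 -m inch '[[0.001,-0.01,0,0,0,0.025,0.42]]' >/dev/null; python3 s.py;  python3 -m inch '[[0.001,-0.01,0,0,0,0.025,0.42]]'>/dev/null; python3 s.py
```

```text
10.3 pos [0.5278 0.1068 0.0524] r 0.1598 th 163.54 toolyaw -194.07 z [-0.004 -0.007 -1.   ] Fcw -6.59 Frad -0.44 Fz 2.37 w 0.036
10.4 pos [0.5285 0.1087 0.0523] r 0.1597 th 162.81 toolyaw -195.38 z [-0.006 -0.01  -1.   ] Fcw -6.89 Frad -0.19 Fz 3.41 w 0.0359
```

```bash
python3 -m inch '[[0.001,-0.012,0,0,0,0.012,0.42]]' >/dev/null; python3 s.py;  python3 -m inch '[[0.001,-0.012,0,0,0,0.012,0.42]]'>/dev/null; python3 s.py
```

```text
10.5 pos [0.5289 0.1103 0.0521] r 0.1598 th 162.21 toolyaw -196.13 z [-0.008 -0.013 -1.   ] Fcw -8.9 Frad 0.8 Fz 3.97 w 0.0358
10.6 pos [0.5291 0.1113 0.052 ] r 0.1598 th 161.83 toolyaw -196.89 z [-0.012 -0.018 -1.   ] Fcw -10.16 Frad 0.02 Fz 4.45 w 0.0363
```

```bash
python3 -m inch '[[0.001,-0.014,0,0.012,0.004,0.006,0.42]]' >/dev/null; python3 s.py;  python3 -m inch '[[0.001,-0.014,0,0.012,0.004,0.006,0.42]]'>/dev/null; python3 s.py
```

```text
10.7 pos [0.5297 0.1131 0.0518] r 0.1599 th 161.17 toolyaw -197.36 z [-0.009 -0.014 -1.   ] Fcw -9.23 Frad 0.51 Fz 6.64 w 0.036
10.8 pos [0.5302 0.1143 0.0519] r 0.1597 th 160.69 toolyaw -197.86 z [-0.006 -0.011 -1.   ] Fcw -10.11 Frad 0.29 Fz 6.66 w 0.036
```

```bash
python3 -m inch '[[0.001,-0.014,-0.005,0.008,0.004,0.006,0.42]]' >/dev/null; python3 s.py;  python3 -m inch '[[0.001,-0.014,-0.005,0.008,0.004,0.006,0.42]]'>/dev/null; python3 s.py
```

```text
10.9 pos [0.5309 0.1152 0.0533] r 0.1594 th 160.3 toolyaw -198.38 z [-0.004 -0.011 -1.   ] Fcw -9.54 Frad -1.42 Fz -5.58 w 0.036
11.0 pos [0.5311 0.1162 0.0543] r 0.1595 th 159.97 toolyaw -198.88 z [-0.004 -0.011 -1.   ] Fcw -8.47 Frad -1.95 Fz -5.41 w 0.0362
```

```bash
python3 -m inch '[[0.001,-0.015,0,0.008,0.004,0.006,0.42]]' >/dev/null; python3 s.py;  python3 -m inch '[[0.001,-0.015,0,0.008,0.004,0.006,0.42]]'>/dev/null; python3 s.py; python3 look.py i wrist band; python3 s.py
```

```text
11.1 pos [0.5313 0.1173 0.0536] r 0.1598 th 159.56 toolyaw -199.4 z [-0.003 -0.012 -1.   ] Fcw -10.21 Frad 0.69 Fz 4.69 w 0.0359
11.2 pos [0.5317 0.1185 0.0534] r 0.1598 th 159.08 toolyaw -199.92 z [-0.002 -0.012 -1.   ] Fcw -9.69 Frad 0.75 Fz 7.27 w 0.0359
wrist band [([300.8, 158.4], 0.81)]
   at z=.108 [[0.5816, 0.0952, 0.108]]
11.3 [0.5319 0.1188 0.0535] [[0.94, -0.34, -0.002], [-0.34, -0.94, -0.012], [0.002, 0.012, -1.0]] [-3.37 -9.09  4.99] 0.03581847571972664 [-0.392  0.815  0.137  1.928 -0.22   0.418 -2.014]
11.3 pos [0.5319 0.1188 0.0535] r 0.1598 th 158.97 toolyaw -199.88 z [-0.002 -0.012 -1.   ] Fcw -9.69 Frad -0.12 Fz 4.99 w 0.0358
```

View pics/i_wrist.png

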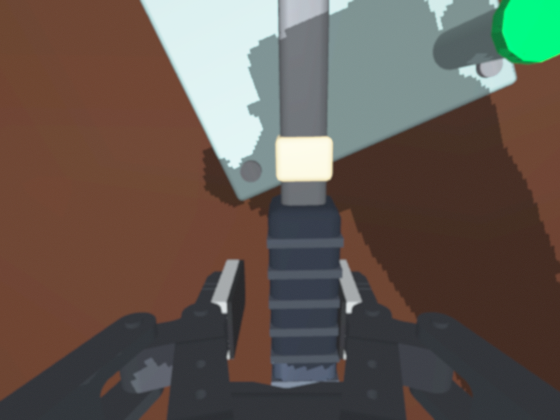

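```bash
python3 -m inch '[[0,-0.016,0,0.008,0.002,0.006,0.42]]' >/dev/null; python3 s.py;  python3 -m inch '[[0,-0.016,-0.001,0.008,0.002,0.006,0.42]]'>/dev/null; python3 s.py
```

```text
11.4 pos [0.5323 0.1202 0.0534] r 0.1598 th 158.45 toolyaw -200.41 z [-0.002 -0.012 -1.   ] Fcw -10.82 Frad -0.75 Fz 5.29 w 0.0361
11.5 pos [0.5331 0.1218 0.0537] r 0.1597 th 157.82 toolyaw -200.94 z [-0.002 -0.012 -1.   ] Fcw -10.04 Frad -0.74 Fz 2.37 w 0.036
```

```bash
python3 -m inch '[[0,-0.016,0,0.008,0.002,0.006,0.42]]' >/dev/null; python3 s.py; python3 look.py j scene band; python3 s.py
```

```text
11.6 pos [0.5336 0.1233 0.0535] r 0.1598 th 157.27 toolyaw -201.47 z [-0.002 -0.012 -1.   ] Fcw -9.58 Frad -1.2 Fz 5.19 w 0.0363
scene band [([293.2, 210.8], 0.64)]
   at z=.108 [[0.5818, 0.0968, 0.108]]
11.7 [0.5337 0.1235 0.0535] [[0.931, -0.366, -0.001], [-0.366, -0.931, -0.012], [0.003, 0.011, -1.0]] [ -3.95 -10.28   4.55] 0.03593336165546669 [-0.404  0.818  0.145  1.92  -0.233  0.424 -2.036]
11.7 pos [0.5337 0.1235 0.0535] r 0.1598 th 157.17 toolyaw -201.44 z [-0.001 -0.012 -1.   ] Fcw -11.01 Frad -0.35 Fz 4.55 w 0.0359
```

View pics/j_scene.png

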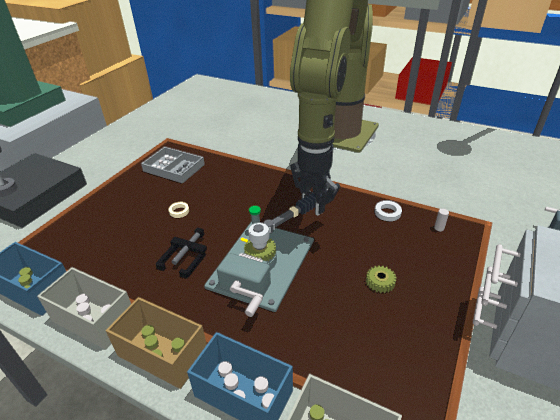

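```bash
cat > off.py <<'E'
from h import *
import sys
def off(img,c,tag):
    h=cv2.cvtColor(img,cv2.COLOR_RGB2GRAY)
    # cream band & end... shank centre via edge: strongest edges at given rows
    for rows in [(20,130)]:
        P=[]
        for y in range(rows[0],rows[1],6):
            g=np.abs(np.gradient(cv2.GaussianBlur(h,(3,3),0)[y].astype(float)))
            seg=h[y]
            L=260+np.argmax(g[260:292]); Rr=312+np.argmax(g[312:345]); P.append(((L+Rr)/2,y,L,Rr))
        print(tag,[(p[1],p[2],p[3]) for p in P])
        W=np.array([atz(c,p[:2],.113)[:2] for p in P])
        m=W.mean(0);u=np.linalg.svd(W-m)[2][0]; 
        if u[0]>0:u=-u
        A=np.array([.6815,.0615]); print(tag,"dir",np.degrees(np.arctan2(u[1],u[0])),"offset mm",1e3*(u[0]*(A-m)[1]-u[1]*(A-m)[0]))
st=ctrl.observe(); f=ctrl.grab_frame("wrist"); save(f,"k_wrist"); c=cam(f,st); off(f["pixels"],c,"now")
from types import SimpleNamespace
def camP(pos,M):
    T=np.eye(4);T[:3,:3]=M;T[:3,3]=pos;T=T@np.array(f["mount"]);return c[0],c[1],c[2],T[:3,:3],T[:3,3]
def camQ(pos,M):
    M=np.array(M);u,_,v=np.linalg.svd(M);return camP(pos,u@v)
for t,p,M in [("g",[.5229,.0687,.0537],[[1.0,-.027,.002],[-.027,-1.0,-.003],[.002,.003,-1.0]]),("f",[.5425,-.0155,.0543],[[0.866,.5,.006],[.5,-.866,-.005],[.002,.008,-1]]),("i",[.5319,.1188,.0535],[[.94,-.34,-.002],[-.34,-.94,-.012],[.002,.012,-1]])]:
    off(cv2.imread(f"pics/{t}_wrist.png")[:,:,::-1].copy(),camQ(p,M),t)
E
python3 off.py
```

```text
now [(20, np.int64(282), np.int64(333)), (26, np.int64(282), np.int64(333)), (32, np.int64(282), np.int64(332)), (38, np.int64(282), np.int64(332)), (44, np.int64(282), np.int64(332)), (50, np.int64(282), np.int64(332)), (56, np.int64(282), np.int64(332)), (62, np.int64(282), np.int64(332)), (68, np.int64(283), np.int64(331)), (74, np.int64(282), np.int64(331)), (80, np.int64(282), np.int64(331)), (86, np.int64(282), np.int64(331)), (92, np.int64(282), np.int64(331)), (98, np.int64(282), np.int64(330)), (104, np.int64(282), np.int64(330)), (110, np.int64(282), np.int64(330)), (116, np.int64(282), np.int64(330)), (122, np.int64(260), np.int64(330)), (128, np.int64(260), np.int64(329))]
now dir 154.92896460843656 offset mm -7.244176326168969
g [(20, np.int64(271), np.int64(335)), (26, np.int64(272), np.int64(335)), (32, np.int64(272), np.int64(335)), (38, np.int64(272), np.int64(335)), (44, np.int64(272), np.int64(335)), (50, np.int64(272), np.int64(335)), (56, np.int64(273), np.int64(319)), (62, np.int64(273), np.int64(322)), (68, np.int64(273), np.int64(322)), (74, np.int64(273), np.
[... 1187 characters left out ...]
np.int64(278), np.int64(329)), (32, np.int64(278), np.int64(328)), (38, np.int64(264), np.int64(328)), (44, np.int64(278), np.int64(328)), (50, np.int64(278), np.int64(328)), (56, np.int64(278), np.int64(328)), (62, np.int64(278), np.int64(328)), (68, np.int64(278), np.int64(328)), (74, np.int64(278), np.int64(328)), (80, np.int64(278), np.int64(328)), (86, np.int64(279), np.int64(327)), (92, np.int64(279), np.int64(327)), (98, np.int64(260), np.int64(327)), (104, np.int64(279), np.int64(327)), (110, np.int64(279), np.int64(327)), (116, np.int64(279), np.int64(327)), (122, np.int64(260), np.int64(327)), (128, np.int64(262), np.int64(327))]
i dir 157.8780354997607 offset mm -4.672443292755225
```

```bash
cat >> off.py <<'E'
print("----")
def l(t,c,a,b):
    P=atz(c,a,.117)[:2];Q=atz(c,b,.117)[:2];u=(Q-P)/np.linalg.norm(Q-P);d=np.array([.6815,.0615])-P
    print(t,"dir",np.degrees(np.arctan2(u[1],u[0])).round(2),"off mm",(1e3*(u[0]*d[1]-u[1]*d[0])).round(2))
l("now",c,(307.5,20),(306,116))
l("i",camQ([.5319,.1188,.0535],[[.94,-.34,-.002],[-.34,-.94,-.012],[.002,.012,-1]]),(303.5,20),(303,116))
l("g",camQ([.5229,.0687,.0537],[[1.0,-.027,.002],[-.027,-1.0,-.003],[.002,.003,-1.0]]),(297.2,56),(298.5,128))
E
python3 off.py | sed -n '/----/,$p'
```

```text
----
now dir 158.54 off mm -2.55
i dir 160.58 off mm -1.31
g dir -179.91 off mm 1.27
```

```bash
python3 -m inch '[[0,0.012,0,0.005,0,-0.01,0.42],[0,0.02,0,0.005,0,-0.02,0.42],[0,0.02,0,0,0,-0.05,0.42],[0,0.02,0,0,0,-0.06,0.42]]' ; python3 s.py; python3 look.py l wrist band
```

```text
time_s: 12.2
position: [0.5253, 0.0887, 0.0541]
eef_rot: [0.991, -0.134, 0.003, 0.006]
ft_force: [0.5, 0.1, -0.4]
grip_width: 0.0357
12.2 pos [0.5253 0.0887 0.0541] r 0.158 th 170.08 toolyaw -195.4 z [ 0.004 -0.013 -1.   ] Fcw 0.14 Frad -0.49 Fz -0.45 w 0.0357
wrist band [([259.9, 161.8], 0.97)]
   at z=.108 [[0.5789, 0.083, 0.108]]
12.3 [0.525  0.0881 0.0541] [[0.963, -0.268, 0.004], [-0.268, -0.963, -0.013], [0.007, 0.012, -1.0]] [ 0.46 -0.45 -0.92] 0.03608516628040798 [-0.327  0.801  0.109  1.971 -0.175  0.377 -1.93 ]
```

View pics/l_wrist.png

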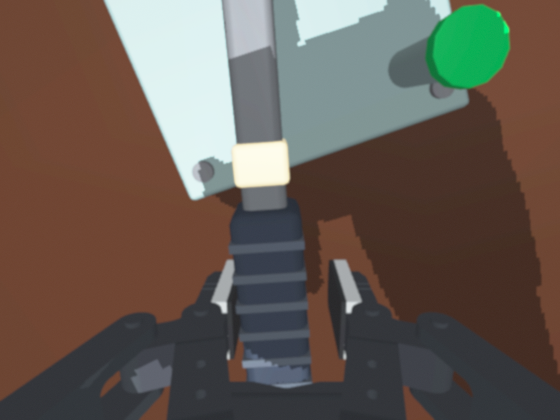

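```bash
python3 -m inch '[[0,0.02,0,0.004,-0.004,-0.075,0.42],[0,0.02,0,0.004,-0.004,-0.075,0.42],[0,0.02,0,0,-0.002,-0.075,0.42],[0,0.02,0,0,-0.002,-0.075,0.42],[0,0.02,0,0,0,-0.07,0.42],[0,0.02,0,0,0,-0.07,0.42]]' ; python3 s.py
```

```text
time_s: 12.9
position: [0.5245, 0.0539, 0.0542]
eef_rot: [0.999, 0.044, 0.002, -0.004]
ft_force: [-0.6, 0.8, 0.6]
grip_width: 0.0361
12.9 pos [0.5245 0.0539 0.0542] r 0.1567 th -177.23 toolyaw -174.93 z [ 0.004  0.008 -1.   ] Fcw 0.84 Frad 0.53 Fz 0.58 w 0.0361
```

```bash
python3 -m inch '[[0,0.02,0,-0.002,-0.002,-0.03,0.42],[-0.001,0.02,0,-0.002,-0.002,-0.035,0.42],[-0.001,0.02,0,0,0,-0.04,0.42],[-0.001,0.02,0,0,0,-0.045,0.42],[-0.001,0.02,0,0,0,-0.045,0.42],[-0.001,0.02,0,0,0,-0.045,0.42]]' ; python3 s.py; python3 look.py m wrist band
```

```text
time_s: 13.5
position: [0.5329, 0.009, 0.054]
eef_rot: [0.99, 0.144, 0.003, -0.004]
ft_force: [1.3, 0.4, -1.1]
grip_width: 0.0362
13.5 pos [0.5329 0.009  0.054 ] r 0.1571 th -160.48 toolyaw -163.46 z [ 0.004  0.009 -1.   ] Fcw -0.06 Frad -1.33 Fz -1.08 w 0.0362
wrist band [([266.3, 164.8], 0.8)]
   at z=.108 [[0.581, 0.0293, 0.108]]
13.6 [0.533  0.0074 0.054 ] [[0.96, 0.281, 0.004], [0.281, -0.96, 0.008], [0.006, -0.007, -1.0]] [-0.62  0.84 -0.02] 0.03602698502757946 [-0.058  0.794 -0.062  1.967  0.099  0.378 -1.479]
```

```bash
python3 -m inch '[[-0.001,0.02,0,-0.002,-0.002,-0.07,0.42],[-0.001,0.02,0,-0.002,-0.002,-0.07,0.42],[-0.001,0.015,0,0,0,-0.06,0.42],[-0.001,0.015,0,0,0,-0.05,0.42],[0,0,0,0,0,0,0.42]]' ; python3 s.py; python3 look.py n wrist band
```

```text
time_s: 14.1
position: [0.5435, -0.017, 0.0539]
eef_rot: [0.971, 0.241, 0.004, -0.003]
ft_force: [-0.3, 0.9, 0.4]
grip_width: 0.0358
14.1 pos [ 0.5435 -0.017   0.0539] r 0.1584 th -150.3 toolyaw -152.11 z [ 0.006  0.007 -1.   ] Fcw 0.93 Frad -0.22 Fz 0.42 w 0.0358
wrist band [([265.6, 158.6], 0.76)]
   at z=.108 [[0.588, 0.0138, 0.108]]
14.2 [ 0.543  -0.0161  0.0539] [[0.884, 0.468, 0.005], [0.468, -0.884, 0.008], [0.008, -0.004, -1.0]] [ 0.92 -0.54  0.57] 0.03564959307980844 [ 0.02   0.803 -0.117  1.935  0.194  0.409 -1.323]
```

View pics/n_wrist.png

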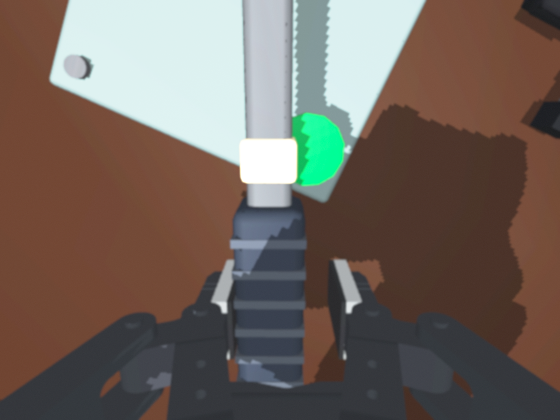

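```bash
python3 -m inch '[[-0.001,0.015,0,-0.002,-0.002,-0.045,0.42],[-0.001,0.015,0,-0.002,-0.002,-0.045,0.42],[0,0.01,0,0,0,-0.035,0.42],[0,0,0,0,0,0,0.42]]' ; python3 s.py
cat > q.py <<'E'
from h import *
import sys
st=ctrl.observe(); f=ctrl.grab_frame("wrist"); save(f,sys.argv[1]); c=cam(f,st)
r=ctrl.place_of(f,"band")[:1]
p=f["pixels"].astype(int)
hsv=cv2.cvtColor(f["pixels"],cv2.COLOR_RGB2HSV)
m=((hsv[...,2]>225)&(p[...,2]>150)&(p[...,0]>235)).astype(np.uint8); m[:100]=0;m[230:]=0;m[:,:200]=0;m[:,360:]=0
n,l,s,ce=cv2.connectedComponentsWithStats(m); i=1+np.argmax(s[1:,4])
A=np.array([.6815,.0615]); T=np.array([.5964,.0022])-A
for t,xy,z in [("net",r[0]["xy"] if r else None,.108),("mask",[s[i][0]+s[i][2]/2-.5,s[i][1]+s[i][3]/2-.5],.117)]:
    if xy is None: continue
    b=atz(c,xy,z)[:2]; d=b-A; a=np.degrees(np.arctan2(d[1],d[0])-np.arctan2(T[1],T[0])); print(t,np.round(xy,1),b.round(4),"angle err deg",a.round(2),"-> grip mm ccw",(-a*np.pi/180*160).round(1),"radial",np.hypot(*d).round(4))
print(s[i])
E
python3 q.py o_wrist
```

```text
time_s: 14.6
position: [0.551, -0.0296, 0.0539]
eef_rot: [0.956, 0.293, 0.003, -0.001]
ft_force: [-0.9, 2.5, 0.6]
grip_width: 0.0358
14.6 pos [ 0.551  -0.0296  0.0539] r 0.1588 th -144.97 toolyaw -145.96 z [ 0.004  0.004 -1.   ] Fcw 2.53 Frad -0.72 Fz 0.63 w 0.0358
net [271.5 157.9] [0.5933 0.0044] angle err deg -1.96 -> grip mm ccw 5.5 radial 0.1051
mask [270.5 159.5] [0.5939 0.0048] angle err deg -1.94 -> grip mm ccw 5.4 radial 0.1044
[ 242  137   58   46 2520]
```

```bash
python3 -m inch '[[0,0.014,0,0,0,-0.03,0.42],[0,0,0,0,0,0,0.42]]' >/dev/null; python3 s.py; python3 q.py p_wrist
```

```text
14.9 pos [ 0.5536 -0.0339  0.0538] r 0.1592 th -143.18 toolyaw -144.52 z [ 0.003  0.004 -1.   ] Fcw -0.02 Frad -1.0 Fz 0.51 w 0.0353
net [266.3 155.6] [0.5947 0.0031] angle err deg -0.93 -> grip mm ccw 2.6 radial 0.1046
mask [269.5 159. ] [0.5956 0.0019] angle err deg -0.12 -> grip mm ccw 0.3 radial 0.1045
[ 241  137   58   45 2509]
```

View pics/p_wrist.png

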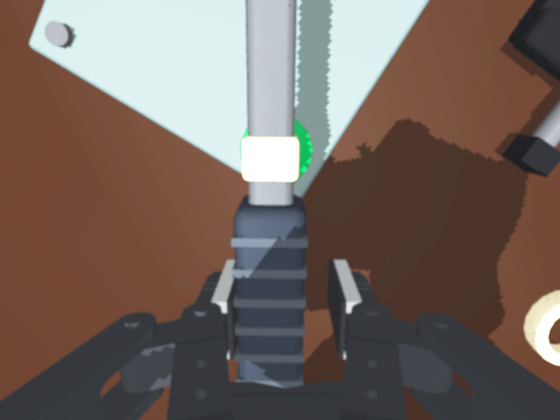

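Run:
```python
from h import *
from scipy.optimize import least_squares
st=ctrl.observe(); f=ctrl.grab_frame("wrist"); c=cam(f,st)
hsv=cv2.cvtColor(f["pixels"],cv2.COLOR_RGB2HSV)
m=(hsv[...,0]>50)&(hsv[...,0]<80)&(hsv[...,1]>150)&(hsv[...,2]>80); m[:80]=0; m[220:]=0
ys,xs=np.nonzero(m); print(len(xs),xs.min(),xs.max(),ys.min(),ys.max())
rows=[y for y in np.unique(ys) if (ys==y).sum()>8]
b=np.array([atz(c,(xs[ys==y].max()+.5,y),.092)[:2] for y in rows])
s=least_squares(lambda k:np.hypot(*(b-k).T)-.014,[.596,.002],loss="soft_l1",f_scale=.001); print("pad",s.x,abs(s.fun).max())
print("pad px",proj(c,[*s.x,.092]),"ideal band px",proj(c,[*s.x,.117]),proj(c,[*s.x,.108]))
```

```text
591 248 314 120 178
pad [0.59572511 0.00105813] 0.00032573208887996287
pad px [np.float64(276.7643971348387), np.float64(151.40128405267563)] ideal band px [np.float64(274.6600768721436), np.float64(160.7289372867642)] [np.float64(275.5136067027949), np.float64(156.9455634218615)]
```

```bash
python3 -m inch '[[0,0.007,0,0,0,0,0.42],[0,0,0,0,0,0,0.42]]' >/dev/null; python3 s.py; python3 q.py q_wrist
```

```text
15.25 pos [ 0.5544 -0.0353  0.0538] r 0.1594 th -142.59 toolyaw -144.51 z [ 0.002  0.005 -1.   ] Fcw 1.06 Frad 0.56 Fz -0.12 w 0.0359
net [266.1 158.3] [0.5948 0.0012] angle err deg -0.03 -> grip mm ccw 0.1 radial 0.1056
mask [267.5 158.5] [0.5963 0.0011] angle err deg 0.48 -> grip mm ccw -1.3 radial 0.1045
[ 239  136   58   46 2518]
```

```bash
python3 -m inch '[[0,0,0,0,0,0,0.8],[0,0,0,0,0,0,0.8],[0,0,0,0,0,0,0.8],[0,0,-0.04,0,0,0,0.8],[0,0,-0.06,0,0,0,0.8],[0,0,-0.08,0,0,0,0.8],[0,0,-0.1,0,0,0,0.8],[0,0,-0.06,0,0,0,0.8]]'; python3 look.py r wrist band
```

```text
time_s: 16.15
position: [0.5511, -0.0366, 0.1903]
eef_rot: [0.952, 0.305, -0.003, -0.003]
ft_force: [0.9, -0.6, 0.1]
grip_width: 0.0681
wrist band [([277.3, 128.2], 0.82)]
   at z=.108 [[0.593, 0.001, 0.108]]
16.25 [ 0.5528 -0.0366  0.1913] [[0.814, 0.581, -0.003], [0.581, -0.814, 0.003], [-0.001, -0.005, -1.0]] [ 0.46 -0.36  1.42] 0.06848433344970752 [ 0.125  0.608 -0.23   1.785  0.182  0.772 -1.148]
```

View pics/r_wrist.png

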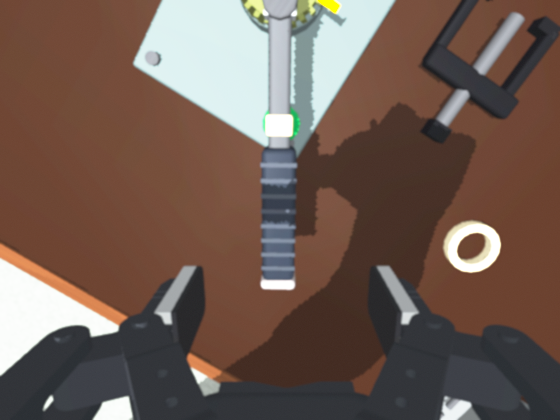

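```bash
python3 -m inch '[[-0.08,0.07,-0.02,0,0,0,0.8],[-0.08,0.07,-0.02,0,0,0,0.8],[-0.08,0.07,0,0,0,0,0.8],[-0.08,0.07,0,0,0,0,0.8],[-0.08,0.07,0,0,0,0,0.8],[-0.08,0.07,0,0,0,0,0.8],[-0.08,0.07,0,0,0,0,0.8],[0,0,0,0,0,0,0.8],[0,0,0,0,0,0,0.8]]'; python3 look.py t top,scene band
python3 - <<'E'
import cv2
a=cv2.imread("pics/t_top.png");b=cv2.imread("pics/t_scene.png")
cv2.imwrite("pics/t2.png",cv2.resize(a[140:270,210:350],None,fx=4,fy=4,interpolation=3))
cv2.imwrite("pics/t3.png",cv2.resize(b[160:300,180:320],None,fx=4,fy=4,interpolation=3))
E
```

```text
time_s: 17.15
position: [0.4799, -0.335, 0.1988]
eef_rot: [0.952, 0.307, -0.004, -0.005]
ft_force: [-0.4, 1.2, -0.9]
grip_width: 0.0685
top band [([304.0, 201.7], 0.82)]
scene band []
   at z=.108 [[0.5986, -0.0051, 0.108]]
17.35 [ 0.4811 -0.3332  0.1997] [[0.809, 0.588, -0.01], [0.588, -0.809, 0.007], [-0.004, -0.011, -1.0]] [0.35 0.79 0.18] 0.06856953263016514 [ 0.681  0.644 -0.263  1.672  0.204  0.864 -0.608]
```

View pics/t2.png

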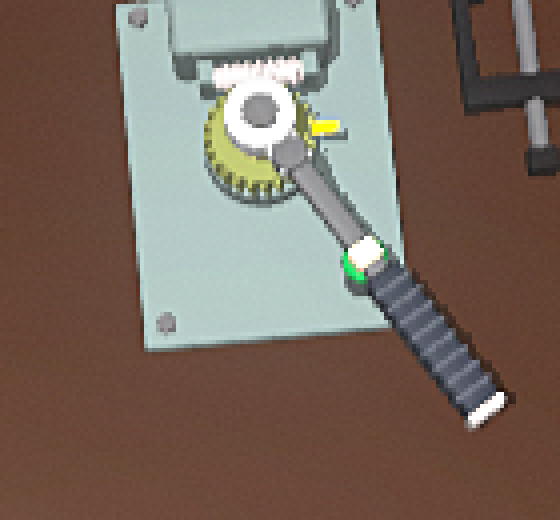

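View pics/t3.png

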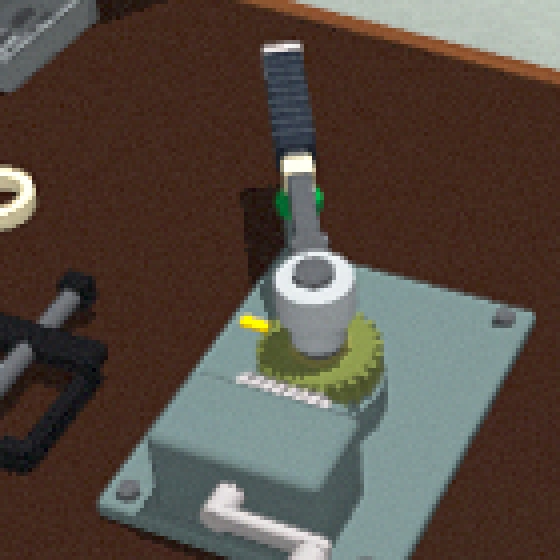

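View pics/t_top.png

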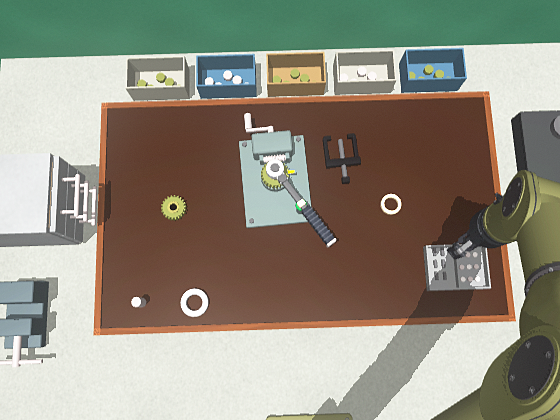

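Run:
```python
from h import *
f=ctrl.grab_frame("top"); c=cam(f); save(f,"u_top"); p=f["pixels"].astype(int)
sub=p[190:220,285:320]
m=(sub.min(2)>150)&(sub[...,0]>215); w=m
ys,xs=np.nonzero(w); print("cream",len(xs),xs.min()+285,xs.max()+285,ys.min()+190,ys.max()+190, xs.mean()+285,ys.mean()+190)
b=atz(c,(xs.mean()+285,ys.mean()+190),.117); print("band",b)
for s in ([.5964,.0022],[.5957,.0011]): print("pad px",proj(c,[*s,.092]),"ideal band px",proj(c,[*s,.117]))
# handle line: end cap
s2=p[235:250,315:345]; m=(s2.min(2)>170); y,x=np.nonzero(m); e=atz(c,(x.mean()+315,y.mean()+235),.12); print("end",e,len(x))
A=np.array([.6815,.0615])
for q in (b,e,np.array([.5964,.0022]),np.array([.5957,.0011])): d=q[:2]-A; print(np.hypot(*d).round(4),np.degrees(np.arctan2(d[1],d[0])).round(2))
```

```text
cream 47 297 305 199 207 300.70212765957444 202.74468085106383
band [0.59440918 0.00323446 0.117     ]
pad px [np.float64(300.6853315520611), np.float64(204.10437765965443)] ideal band px [np.float64(301.10561186599267), np.float64(201.90690241833553)]
pad px [np.float64(301.1538849714314), np.float64(204.37428101295117)] ideal band px [np.float64(301.58314587233497), np.float64(202.18173109882042)]
end [ 0.49883151 -0.063703    0.12      ] 34
0.1048 -146.22
0.2215 -145.57
0.1037 -145.13
0.1049 -144.86
```

```bash
python3 -c "
from bench import ctrl
print(ctrl.finish_job())"
```

```text
the job is handed in; nothing more can be done
None
```

I tightened the nut until the wrench's hinge broke over, then swung the wrench back and parked it straight over the green rest pad. The job was handed in at about 17.5 s.

- **False start:** the first swing passed over the handle without touching it. The wrist camera showed the fingertips about 35–40 mm higher than the stated tool point, so I lowered the tool until the fingers straddled the grip.
- **Tightening:** I pushed the grip clockwise with a loose fork rather than a tight pinch. The handle moved freely for about 0.73 rad, then the force climbed to about 10 N. It stayed at 8.5 to 11 N over roughly 13 mm of further grip travel, and I stopped there.
- **Break-over check:** travel put the hinge at about 0.10 rad. A line measured in the wrist picture put it at about 0.13 rad. The true value could be close to the 0.14 rad end of travel, but the force never rose above about 11 N, under the 14 N over-torque limit. I did not read the yellow pointer directly.
- **Parking:** after I let go and withdrew, the wrist and top pictures put the band within about 2 mm of the pad centre. The top-view pixel measurement read about 1° clockwise of centre, and the last wrist measurement read 0 to 0.5° past it the other way. The network's reading in the top picture was several mm off both, which matches its error at the start, so I did not rely on it. In the last scene picture it did not find the band.
- **Final state:** the handle looks straight, with the band and handle-end angles agreeing to 0.7°. The loose parts look unmoved, and the robot is clear of everything.

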